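# Right the toppled grow-shelf fan and restart it

### The job

The little fan on the grow shelf has been knocked onto its back and has cut out. Tip it back up so that it stands on its foot close to where it fell, without lifting it off the shelf, and only then restart it by pushing the red button on the grey power box fully down and letting go. Leave the other things on the shelf where they are.

Things in the scene. Friction and masses are not known exactly. Their poses are not given: they have to be found in the camera images.
- fan: white desk fan with a black foot, 0.7 kg, 215 mm tall. Origin: centre of its foot's underside; z runs up the stem to the head; the face looks along -x. Heavy foot: 110 (x) by 120 (y) by 22 mm; centre of mass 38 mm above the underside. It starts on its back, face up, z level, on the foot's rear edge and the hump behind the head. The 63 mm gap between foot and head is open from above.
- fan_head (a point): centre of the fan's head (fan x = 0, y = 0, z = 150 mm): white drum of 130 mm diameter, axis along fan x, from x = -35 mm (wire guard over a dark disc with blue blades) to +20 mm; behind it a 60 mm round motor hump reaches x = +55 mm. The stem below, 18 mm round, runs on the z axis from z = 22 to 85 mm.
- fan_lip (a point): middle of the fan foot's front edge on the stem side (fan x = -55, y = 0, z = 22 mm); 110 mm above the shelf while the fan lies on its back, 22 mm when it stands
- start_top (a point): centre of the top of the red push button, 36 mm across, in a yellow collar on top of the power box (grey box 80 x 80 x 45 mm, fixed); it is pressed straight down
- start (a joint): travel of the red button: 0 m up, 0.008 m fully down; it springs back and takes about 5 N
- air_pump: fixed blue air pump with a grey cover, 80 x 80 x 52 mm, next to the power box and without a button; origin at the centre of its underside
- green_bottle: green glass bottle with metal cap, 68 mm across, 190 mm tall; origin at the centre of its underside, z up
- feed_bottle: small amber feed bottle with white cap, 50 mm across, 110 mm tall; origin at the centre of its underside, z up
- clay_pot: empty terracotta seedling pot, 72 mm across the rim, 65 mm tall; origin at the centre of its underside, z up
- jar: clear jar with green lid, 60 mm across, 75 mm tall; origin at the centre of its underside, z up

How it is judged:
By the outcome, as a careful person would: the job done as asked, in the order asked, and still so for the second after the job is handed in, with the robot touching nothing.
It also fails if it takes over 42 s, if anything falls off the work surface, if the arm or the gripper's body presses on something with over 40 N, if the wrist force passes 120 N, or if a joint passes its speed limit or range.

### The arm

A 6-joint arm with a two-finger parallel gripper is mounted at the origin on the work surface. World frame = base frame: x ahead of the robot, y to its left, z up, the work surface at z = 0. Lengths are in mm, angles in rad, forces in N, time in s.
With the tool pointing down it reaches from about 350 to 975 mm from the base axis. Payload 4.9 kg.
Tool frame: the origin (TCP) lies midway between the tips of the shut fingers; the grasp point (between the pads) lies 19 mm behind it; z points along the fingers, x is the direction in which the jaws open and shut, and the axes are right-handed (so a half turn about z gives the same grasp; the last joint's range is limited). The gripper opens to 85 mm and grips with 20 to 120 N. Pads are 22 mm wide; open, the fingers measure 114 mm over their backs; the gripper's body (76 mm by 85 mm) begins 54 mm behind the grasp point. The pads swing forward as they close: fully open they stand 13 mm farther back than shut.
Start: joints at [1.221, 0.053, 1.613, -0, 1.476, -0.119], TCP at [142.964, 608.41, 231.304] pointing down, gripper open.
Joint ranges: [-3.01, 3.01], [-1.01, 2.22], [0.06, 2.58], [-1.02, 4.17], [0.09, 2.62], [-3.14, 3.14]. Speed limits (rad/s): [2.57, 2.57, 3.14, 3.14, 3.14, 3.14].

### API

Orientations are given as a unit quaternion [x, y, z, w].
In Python, from workcell import manip gives the robot as it stands. The module is installed in compiled form; this text tells all that it offers. Calls block until the motion is done:
- manip.movep(position, orientation): joint-space move of the TCP to a pose.
- manip.move_l(position, attitude=None, velocity=150, guard=None): straight line of the TCP; attitude=None keeps the orientation; velocity is the mean speed in mm/s. With guard (N) it stops when the force on the tool has changed by that much, and returns True; else False.
- manip.set_joints(angles): joint-space move.
- manip.gripper_to(opening): opening from 0.0 (shut) to 1.0 (fully open); the grip force is fixed at half the most; returns when the fingers have stopped.
- manip.hold(seconds).
- manip.inverse_kinematics(position, orientation): joint angles nearest the present ones, or None.
- manip.get_obs(): the state.
- manip.capture(name): name is "scene" or "top" or "wrist"; returns the picture (480x640x3 uint8, red, green, blue); there is no depth.
- manip.get_calibration(name): a dict with "K" (3x3 intrinsics, pixels), "origin" and "attitude" of the camera in the world; the wrist camera has in their place "T_tool_cam" (4x4, takes a point from camera to tool coordinates, whose origin is the TCP and whose axes are the tool frame's). Camera axes: x right, y down, z forward; pixel columns grow to the right and rows downward; lengths in mm; the calibration is good to about 2 mm. A picture is of the moment at which its call begins: read the wrist's pose just before it. get_calibration takes no time and is no camera call.
A pose or a line that the arm cannot do raises manip.Unreachable and nothing moves.
- manip.finish_job(): hands the job in, once; it reports no verdict.
The state is a dict: "time_s": time; "qpos": joint angles; "dq": joint speeds; "joint_torque": joint torques, N m; "tcp_pos": TCP position; "orientation": TCP orientation; "ft_force": force on the tool from outside, world axes, zero at the start; "wrist_torque": the same for the moment, N m; "grip_width": opening from 0.0 (shut) to 1.0 (fully open).
Only numpy, scipy, OpenCV 4.12 (cv2) and the standard library are available. Lean on these libraries where they do the work, as an engineer would, in place of code of your own. Each camera call takes 0.05 s, during which the arm holds its last target. There are 200 camera calls.

## Working session

There is one attempt and no reset: what is moved stays moved. The work goes in short steps, each a Python script; the robot and the scene stay as the last script left them, time stands still between calls to the robot, and variables do not carry over. Pictures are saved under pics/ and viewed, about 8 in all and at most 12, crops included, and the job is handed in when it is done.

```bash
mkdir -p pics
cat > h.py <<'E'
import numpy as np, cv2
from scipy.spatial.transform import Rotation as R
from workcell import manip
def cam(name):
    c=manip.get_calibration(name); K=np.array(c["K"],float)
    if "T_tool_cam" in c:
        o=manip.get_obs(); T=np.eye(4); T[:3,:3]=R.from_quat(o["orientation"]).as_matrix(); T[:3,3]=o["tcp_pos"]
        T=T@np.array(c["T_tool_cam"]); return K,T[:3,3],T[:3,:3]
    a=np.array(c["attitude"],float)
    return K,np.array(c["origin"],float),(R.from_quat(a).as_matrix() if a.size==4 else a)
def pix2z(cm,uv,z):
    K,o,A=cm; d=A@np.linalg.inv(K)@np.array([uv[0],uv[1],1.]); return o+d*(z-o[2])/d[2]
def proj(cm,p):
    K,o,A=cm; q=K@(A.T@(np.array(p)-o)); return q[:2]/q[2]
def snap(name,f):
    c=cam(name); im=np.array(manip.capture(name)); cv2.imwrite(f"pics/{f}.png",im[:,:,::-1]); return c,im
E
python3 - <<'E'
from h import *
for n in("scene","top"):
    c,_=snap(n,n+"0"); print(n,c)
print(manip.get_obs())
E
```

```text
scene (array([[513.9667208 ,   0.        , 319.49679095],
       [  0.        , 513.9667208 , 238.54426378],
       [  0.        ,   0.        ,   1.        ]]), array([1043.90217379,  865.72581143,  777.76360154]), array([[-0.85735919,  0.28265283, -0.43016577],
       [ 0.51470538,  0.46481363, -0.72043505],
       [-0.00368609, -0.83908025, -0.54399517]]))
top (array([[506.15927523,   0.        , 325.19693509],
       [  0.        , 506.15927523, 231.51339291],
       [  0.        ,   0.        ,   1.        ]]), array([ 261.80423279,  -29.61266728, 1252.20809382]), array([[ 0.11103034, -0.96990749,  0.21668347],
       [-0.99381324, -0.10895989,  0.02151715],
       [ 0.00274017, -0.21773196, -0.97600476]]))
{'time_s': 0.1, 'qpos': array([ 1.22101148e+00,  5.32805190e-02,  1.61417118e+00,  2.85164451e-06,
        1.47598632e+00, -1.19026877e-01]), 'dq': array([-0.0006782 , -0.00263071, -0.00199925, -0.00049542,  0.00052634,
        0.00012777]), 'joint_torque': array([ 1.09224602e-04, -3.94896019e+01, -3.71364856e+01, -1.19386677e-04,
        3.84691855e-03,  1.62531006e-05]), 'tcp_pos': array([142.76710027, 607.89455004, 230.18369501]), 'orientation': array([ 7.83809507e-01,  6.21000649e-01, -7.86873821e-04,  4.81845594e-04]), 'ft_force': array([ 0.13884681,  0.75381874, -0.05821152]), 'wrist_torque': array([-0.00872614, -0.03995467, -0.02379157]), 'grip_width': 1.0004076382630886}
```

View pics/top0.png

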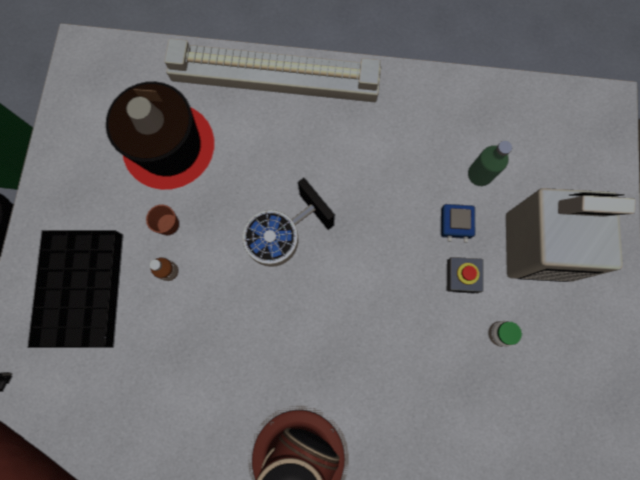

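View pics/scene0.png

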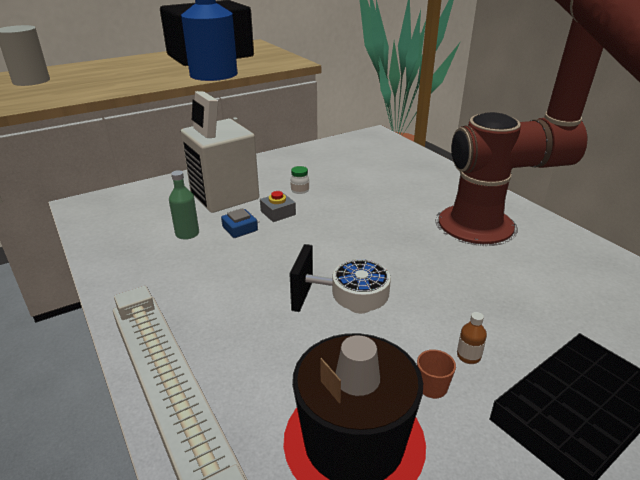

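Run:
```python
import cv2
a=cv2.imread('pics/top0.png')[160:280,225:345]; b=cv2.imread('pics/top0.png')[220:320,420:520]
a=cv2.resize(a,(600,600),interpolation=cv2.INTER_CUBIC)
cv2.imwrite('pics/crop1.png',a)
```

```text
(no output)
```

View pics/crop1.png

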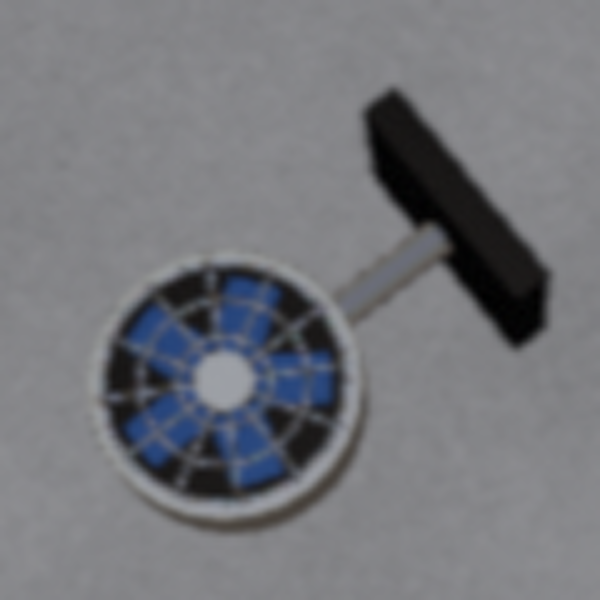

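```bash
cat >> h.py <<'E'
# fan frame estimate while lying: H = foot->head horizontal unit, L = lip position
def setfan(lip,head):
    global H,Y,PIV
    d=(head-lip)[:2]; H=np.r_[d/np.linalg.norm(d),0]
    Y=np.cross(H,[0,0,-1])     # fan y = z cross x ; z=H, x=down
    PIV=np.r_[lip[:2],0]-22*H  # pivot: rear underside edge on the shelf
def toolpose(th,zf=53,xf=0,tilt=0.,back=19,tth=None):
    """fan rotated th; fan point (xf,zf) put 'back' mm behind the TCP; tool rotated tth (default th) with tilt offset"""
    U=np.array([0,0,1.]); s,c=np.sin,np.cos
    z=c(th)*H+s(th)*U; x=s(th)*H-c(th)*U      # fan z, fan x in world
    P=PIV+zf*z+(xf-55)*x
    a=(th if tth is None else tth)-tilt
    tz=s(a)*H-c(a)*U                          # tool z
    return P+back*tz, tz
def quat(tz,flip=1):
    x=flip*Y; return R.from_matrix(np.c_[x,np.cross(tz,x),tz]).as_quat()
E
python3 - <<'E'
import h; from h import *
c=cam("top")
lip=pix2z(c,(314.2,200.8),110); e1=pix2z(c,(225+368/5,160+22),110); e2=pix2z(c,(330,160+298/5),110); head=pix2z(c,(270.2,236),90)
print(lip,head,np.linalg.norm((lip-head)[:2]),np.linalg.norm(e1-e2)); t=(e2-e1)[:2];print("perp",np.dot(t/np.linalg.norm(t),(head-lip)[:2]))
print("button",pix2z(c,(470,272),58), "pump",pix2z(c,(458,220),52))
setfan(lip,head); print(h.H,h.PIV, np.degrees(np.arctan2(h.H[1],h.H[0])))
for flip in(1,-1):
  for tilt in (0,10,20):
    r=[]
    for th in range(0,91,10):
        p,tz=toolpose(np.radians(th),tilt=np.radians(tilt),back=12); q=manip.inverse_kinematics(p,quat(tz,flip)); r.append(None if q is None else np.round(q,2).tolist())
    print(flip,tilt); [print(k) for k in r]
E
```

```text
[585.80509533  29.36962291 110.        ] [494.69215102 123.09523188  90.        ] 130.71365038726654 117.67307179706681
perp -2.655664201047273
button [ 467.36790039 -356.25777201   58.        ] pump [ 593.14216913 -322.45591814   52.        ]
[-0.69704231  0.71703     0.        ] [601.14002606  13.59496287   0.        ] 134.19018685440258
1 0
[-0.04, 0.11, 1.89, -0.0, 1.14, 2.33]
[-0.11, 0.18, 1.8, 0.12, 1.3, 2.23]
[-0.16, 0.28, 1.7, 0.21, 1.46, 2.15]
[-0.21, 0.38, 1.6, 0.28, 1.61, 2.11]
[-0.25, 0.49, 1.49, 0.35, 1.77, 2.08]
[-0.28, 0.61, 1.39, 0.42, 1.92, 2.07]
[-0.31, 0.73, 1.29, 0.48, 2.06, 2.08]
[-0.32, 0.84, 1.2, 0.56, 2.2, 2.1]
[-0.34, 0.96, 1.11, 0.65, 2.33, 2.14]
[-0.34, 1.07, 1.04, 0.77, 2.46, 2.21]
1 10
[0.02, 0.05, 1.96, -0.15, 1.02, 2.46]
[-0.05, 0.11, 1.87, -0.0, 1.16, 2.32]
[-0.12, 0.19, 1.77, 0.11, 1.31, 2.22]
[-0.17, 0.29, 1.67, 0.2, 1.47, 2.15]
[-0.22, 0.4, 1.57, 0.28, 1.62, 2.1]
[-0.26, 0.51, 1.46, 0.34, 1.78, 2.08]
[-0.29, 0.63, 1.36, 0.41, 1.93, 2.07]
[-0.31, 0.75, 1.26, 0.48, 2.07, 2.07]
[-0.33, 0.87, 1.16, 0.56, 2.21, 2.1]
[-0.34, 0.99, 1.08, 0.65, 2.34, 2.14]

[... 851 characters left out ...]
]
[-0.12, 0.19, 1.77, 0.11, 1.31, -0.93]
[-0.17, 0.29, 1.67, 0.2, 1.47, -0.99]
[-0.22, 0.4, 1.57, 0.28, 1.62, -1.04]
[-0.26, 0.51, 1.46, 0.34, 1.78, -1.07]
[-0.29, 0.63, 1.36, 0.41, 1.93, -1.08]
[-0.31, 0.75, 1.26, 0.48, 2.07, -1.07]
[-0.33, 0.87, 1.16, 0.56, 2.21, -1.04]
[-0.34, 0.99, 1.08, 0.65, 2.34, -1.0]
-1 20
[0.09, 0.01, 2.02, -0.34, 0.91, -0.5]
[0.01, 0.05, 1.94, -0.15, 1.03, -0.7]
[-0.07, 0.12, 1.85, -0.0, 1.17, -0.84]
[-0.13, 0.21, 1.75, 0.11, 1.32, -0.94]
[-0.18, 0.31, 1.65, 0.2, 1.48, -1.0]
[-0.23, 0.42, 1.54, 0.27, 1.63, -1.05]
[-0.27, 0.54, 1.43, 0.34, 1.78, -1.07]
[-0.3, 0.66, 1.33, 0.41, 1.93, -1.08]
[-0.32, 0.78, 1.23, 0.47, 2.08, -1.07]
[-0.34, 0.9, 1.13, 0.55, 2.21, -1.05]
```

```bash
cat >> h.py <<'E'
setfan(np.array([585.8,29.4,110]),np.array([494.7,123.1,90]))
T=np.radians(12)
E
python3 - <<'E'
from h import *
p,tz=toolpose(0,zf=50,tilt=T,back=12); q=quat(tz,-1)
manip.movep(p-130*tz,q); manip.hold(.3)
o=manip.get_obs(); print(o["time_s"],o["tcp_pos"],p-130*tz,o["ft_force"])
c,im=snap("wrist","w1"); print(c)
print("stem50",proj(c,p-12*tz),"lip",proj(c,[585.8,29.4,110]),"head",proj(c,[494.7,123.1,90]))
E
```

```text
2.8 [549.19522488  67.38782239 170.44837123] [549.17940277  67.06575149 170.42141689] [-0.94853884  0.29226457 -0.35378676]
(array([[427.69994258,   0.        , 320.98220163],
       [  0.        , 427.69994258, 233.66775756],
       [  0.        ,   0.        ,   1.        ]]), array([483.43920258, 136.61084141, 296.44959672]), array([[ 7.15803841e-01,  6.20781107e-01,  3.19774418e-01],
       [ 6.98301391e-01, -6.36450209e-01, -3.27576401e-01],
       [ 1.67254132e-04,  4.57779367e-01, -8.89065815e-01]]))
stem50 [318.46350731 227.88507326] lip [318.00462204 318.66148116] head [317.83731719  57.47681687]
```

View pics/w1.png

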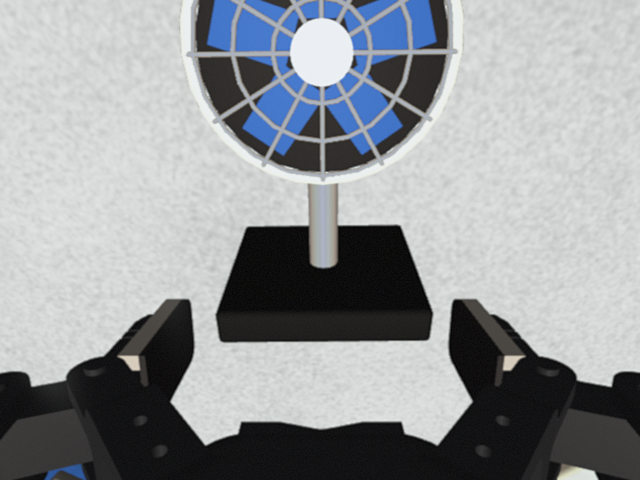

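Run:
```python
from h import *
c=cam("wrist")
lip=pix2z(c,(325,313),110); head=pix2z(c,(322,52),92); stem=pix2z(c,(323.5,265),55); a=pix2z(c,(219,313),110);b=pix2z(c,(432,313),110)
d=(lip-head)[:2]; print(lip,head,np.linalg.norm(d),stem,np.linalg.norm(a-b)); t=(b-a)[:2]/np.linalg.norm((b-a)[:2]); print(np.degrees(np.arcsin(t@d/np.linalg.norm(d))))
setfan(lip,head); import h
print(h.PIV,h.H,"foot top at stem z=22:",(stem-h.PIV)@h.H,(stem-h.PIV)@h.Y)
```

```text
[585.83127557  34.70846834 110.        ] [494.35268001 126.04206931  92.        ] 129.26778450894656 [587.70167182  32.06305388  55.        ] 115.47146005122849
0.772245288863252
[601.39995814  19.16446231   0.        ] [-0.70766739  0.70654573  0.        ] foot top at stem z=22: 18.807275290693767 0.5505530658082005
```

```bash
cat >> h.py <<'E'
setfan(np.array([585.8,34.7,110]),np.array([494.4,126.0,92]))
E
python3 - <<'E'
from h import *
def pr(t): o=manip.get_obs(); print(t,round(o["time_s"],1),o["tcp_pos"].round(1),o["ft_force"].round(1),o["wrist_torque"].round(2),round(o["grip_width"],2))
p,tz=toolpose(0,zf=50,tilt=T,back=12); q=quat(tz,-1)
pr(0); print(manip.move_l(p,q,velocity=120,guard=15)); pr("down",)
manip.gripper_to(0.0); pr("grip"); manip.hold(.2); pr("grip")
for th in (4,8,16):
    th=np.radians(th); p,tz=toolpose(th,zf=50,tilt=T,back=12); manip.move_l(p,quat(tz,-1),velocity=40); pr(np.degrees(th)); print(p)
E
```

```text
0 2.9 [549.2  67.3 170.5] [ 0.6 -1.  -0.4] [0.02 0.06 0.04] 1.0
False
down 4.1 [568.6  52.8  44.3] [ 0.2  0.2 -0.2] [0.06 0.06 0.02] 1.0
grip 4.7 [567.6  52.5  43.6] [-3.8 -1.3  4.3] [-0.22  0.57 -0.11] 0.18
grip 4.9 [567.6  52.6  43.6] [-3.5 -0.1  6.1] [-0.33  0.59 -0.11] 0.18
4.0 5.2 [570.4  50.5  46. ] [ 1.  1. -3.] [ 0.16 -0.24  0.08] 0.18
[569.97229092  50.51039211  46.47062963]
8.0 5.4 [571.9  48.   48.3] [ 1.1  0.1 -5. ] [ 0.04 -0.24  0.08] 0.18
[572.34219253  48.14308339  49.45263023]
16.0 5.8 [577.1  42.9  53.6] [ 1.4 -1.1 -4.6] [-0.35 -0.38  0.03] 0.19
[577.49394753  42.99696488  54.68049246]
```

Run:
```python
from h import *
def pr(t): o=manip.get_obs(); print(t,round(o["time_s"],1),o["tcp_pos"].round(1),o["ft_force"].round(1),o["wrist_torque"].round(2),round(dz,1)); return o["ft_force"]
dz=-0.5
for d in (22,28,34,40,46,52,58,64,70,76,80):
    th=np.radians(d); p,tz=toolpose(th,zf=50,tilt=T,back=12); p[2]+=dz
    manip.move_l(p,quat(tz,-1),velocity=40); f=pr(d)
    if np.linalg.norm(f)>45: print("stop"); break
    dz+=np.clip((-2-f[2])*-0.12,-.8,.8) if abs(f[2]+2)>2 else 0
snap("scene","s1")
im=cv2.imread("pics/s1.png")[180:380,200:440]; cv2.imwrite("pics/s1c.png",cv2.resize(im,(720,600)))
```

```text
22 6.1 [581.2  39.3  57.2] [-0.8  0.2 -0.3] [-0.14 -0.05 -0.04] -0.5
28 6.4 [585.6  35.3  60.4] [-2.1  1.4  3.6] [0.29 0.55 0.02] -0.5
34 6.8 [590.2  30.8  62.6] [-2.1  2.4  2.6] [ 0.42  0.31 -0.02] 0.2
40 7.1 [594.7  26.   64. ] [-0.7  3.2  1.5] [ 0.57  0.21 -0.12] 0.7
46 7.4 [599.5  20.7  64.6] [-0.6  1.7 -2.3] [ 0.08 -0.05 -0.13] 1.1
52 7.7 [604.6  15.7  64.6] [ 0.5  1.6 -4.2] [-0.23 -0.28 -0.07] 1.1
58 8.0 [609.6  11.1  63.8] [ 0.9  1.2 -3.5] [-0.3  -0.52 -0.22] 0.9
64 8.3 [614.2   6.5  62.4] [ 0.   0.8 -3. ] [-0.41 -0.52 -0.26] 0.9
70 8.7 [618.5   1.9  60.1] [ 0.2  1.1 -3.3] [-0.5  -0.51 -0.12] 0.9
76 9.0 [622.4  -2.2  57. ] [-1.8  1.6 -4.2] [-0.52 -0.36  0.04] 0.9
80 9.2 [625.2  -4.8  54.6] [-1.5  1.1 -2.9] [-0.49 -0.39 -0.06] 0.6
```

View pics/s1c.png

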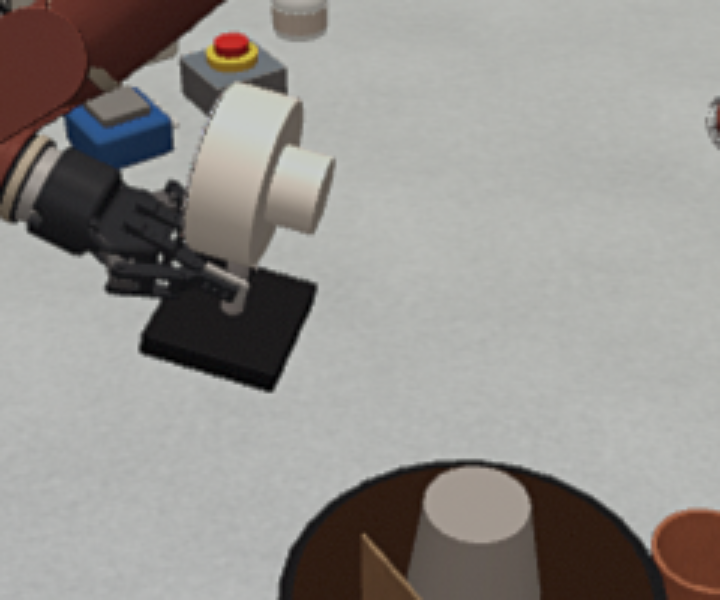

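Run:
```python
from h import *
def pr(t): o=manip.get_obs(); print(t,round(o["time_s"],1),o["tcp_pos"].round(1),o["ft_force"].round(1),o["wrist_torque"].round(2)); return o["ft_force"]
for d in (84,87,90,91):
    th=np.radians(d); p,tz=toolpose(th,zf=50,tilt=T,back=12); p[2]+=0.3
    st=manip.move_l(p,quat(tz,-1),velocity=30,guard=15); f=pr(d)
    if st: print("contact"); break
snap("scene","s2")
im=cv2.imread("pics/s2.png")[180:380,200:440]; cv2.imwrite("pics/s2c.png",cv2.resize(im,(720,600)))
```

```text
84 9.6 [627.9  -7.5  51.9] [-1.8  1.  -3.5] [-0.47 -0.39 -0.05]
87 9.9 [629.9  -9.5  49.8] [-0.8  1.1 -3.7] [-0.48 -0.42 -0.08]
90 10.1 [632.  -11.4  47.9] [ 1.   0.6 -2.7] [-0.48 -0.3  -0.11]
91 10.4 [632.8 -11.9  48.1] [1.9 1.3 1.2] [-0.1  -0.01 -0.38]
```

View pics/s2c.png

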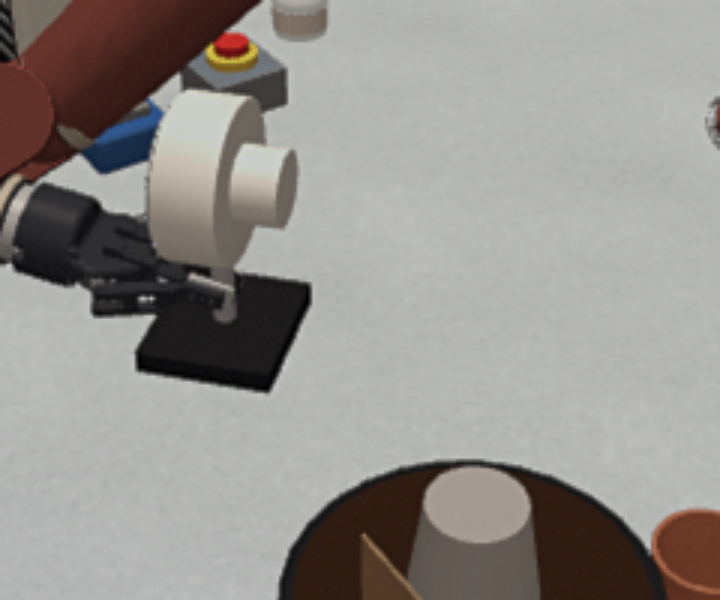

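Run:
```python
from h import *
def pr(t): o=manip.get_obs(); print(t,round(o["time_s"],1),o["tcp_pos"].round(1),o["ft_force"].round(1),o["qpos"].round(2)); return o
manip.gripper_to(0.7); o=pr("open"); 
tz=R.from_quat(o["orientation"]).as_matrix()[:,2]
print(manip.move_l(o["tcp_pos"]-110*tz,velocity=100,guard=12)); o=pr("back")
print(manip.move_l(o["tcp_pos"]+[0,0,180],velocity=200,guard=15)); pr("up")
q=R.from_matrix(np.c_[[0,1,0],[1,0,0],[0,0,-1]]).as_quat()
print(q,manip.inverse_kinematics([467,-356,200],q))
snap("scene","s3"); c=cam("wrist")
im=cv2.imread("pics/s3.png")[140:380,180:460]; cv2.imwrite("pics/s3c.png",cv2.resize(im,(700,600)))
```

```text
open 10.9 [632.5 -12.1  46.9] [-0.  -0.3 -0. ] [-0.33  0.99  1.07  0.63  2.33 -1.01]
False
back 12.2 [708.6 -88.1  67.7] [ 0.4  0.  -0.1] [-0.38  1.18  0.71  0.69  2.5  -0.9 ]Traceback (most recent call last):
  File "<stdin>", line 6, in <module>
workcell.Unreachable: the arm cannot follow that straight line within its joint ranges
```

Run:
```python
from h import *
import h
def pr(t): o=manip.get_obs(); print(t,round(o["time_s"],1),o["tcp_pos"].round(1),o["ft_force"].round(1),o["qpos"].round(2)); return o
o=pr(0); a=np.radians(25); tz=np.sin(a)*h.H-np.cos(a)*np.array([0,0,1.])
print(manip.move_l(o["tcp_pos"]+[0,0,180],quat(tz,-1),velocity=150,guard=15)); pr("up")
for q in ([2**-.5,2**-.5,0,0],[1,0,0,0],[2**-.5,-2**-.5,0,0]):
    print(q,manip.inverse_kinematics([467,-356,200],q))
snap("scene","s3")
im=cv2.imread("pics/s3.png")[140:380,180:460]; cv2.imwrite("pics/s3c.png",cv2.resize(im,(700,600)))
```

```text
0 12.2 [708.6 -88.1  67.7] [ 0.4  0.  -0.1] [-0.38  1.18  0.71  0.69  2.5  -0.9 ]
False
up 13.5 [708.1 -88.3 245.4] [-0.6 -0.  -0.2] [-0.31  0.49  1.11  0.21  1.93 -1.06]
[0.7071067811865476, 0.7071067811865476, 0, 0] [-7.78031946e-01 -1.53096183e-02  1.73454764e+00 -4.44089210e-16
  1.42235463e+00 -2.34882827e+00]
[1, 0, 0, 0] [-7.78031946e-01 -1.53096183e-02  1.73454764e+00 -4.44089210e-16
  1.42235463e+00 -7.78031946e-01]
[0.7071067811865476, -0.7071067811865476, 0, 0] [-7.78031946e-01 -1.53096183e-02  1.73454764e+00 -4.44089210e-16
  1.42235463e+00  7.92764381e-01]
```

View pics/s3c.png

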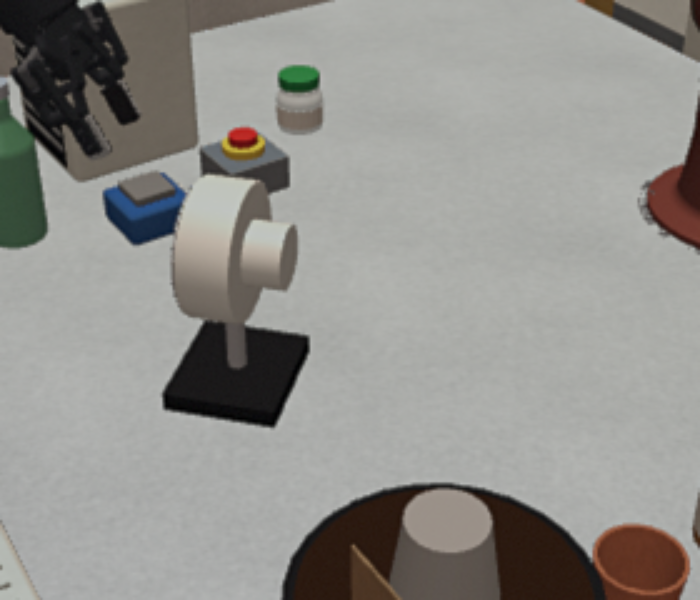

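Run:
```python
from h import *
manip.movep([467,-356,190],[1,0,0,0]); manip.gripper_to(0.0); manip.hold(.2)
o=manip.get_obs(); print(o["time_s"],o["tcp_pos"],o["ft_force"])
c,im=snap("wrist","w2"); print(proj(c,[467.4,-356.3,58]))
hsv=cv2.cvtColor(im,cv2.COLOR_RGB2HSV); m=((hsv[...,0]<6)|(hsv[...,0]>174))&(hsv[...,1]>170)&(hsv[...,2]>90)
n,_,s,ce=cv2.connectedComponentsWithStats(m.astype(np.uint8))
for i in range(1,n):
    if s[i][4]>300: print(s[i],ce[i],[pix2z(c,ce[i],z).round(1) for z in(55,60,65)])
```

```text
15.725 [ 466.9862995  -355.99176419  190.0134907 ] [0.4685845  0.43531332 0.19232707]
[321.04677008 223.84162878]
[ 289  194   54   53 2211] [315.36318408 219.9262777 ] [array([ 463.6, -354.4,   55. ]), array([ 463.7, -353.2,   60. ]), array([ 463.7, -352. ,   65. ])]
```

View pics/w2.png

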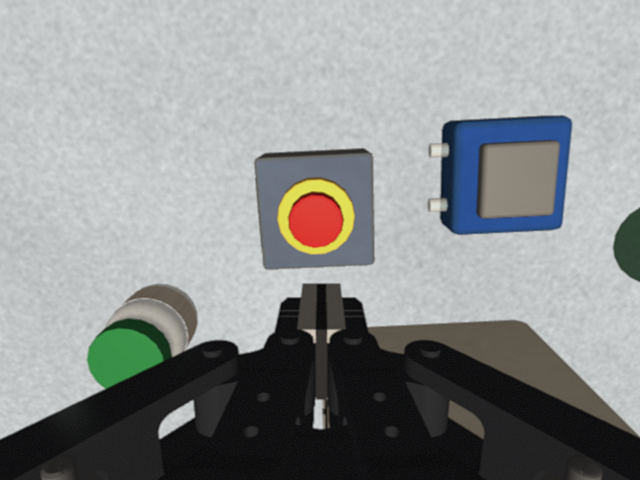

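Run:
```python
from h import *
def pr(t): o=manip.get_obs(); print(t,round(o["time_s"],1),o["tcp_pos"].round(1),o["ft_force"].round(1)); return o
c=cam("top"); print("heater",pix2z(c,(508,275),0),pix2z(c,(527,283),200))
x,y=463.8,-353.2
print(manip.move_l([x,y,80],velocity=120,guard=10)); pr("above")
print(manip.move_l([x,y,62],velocity=20,guard=3)); pr("contact")
print(manip.move_l([x,y,42],velocity=15,guard=18)); pr("pressed")
manip.hold(.3); pr("held"); snap("scene","s4")
manip.move_l([x,y,80],velocity=60); pr("off"); manip.move_l([x,y,200],velocity=150); manip.hold(.5); pr("up")
snap("top","t5"); snap("wrist","w5")
a=cv2.imread("pics/t5.png")[140:340,225:545]; cv2.imwrite("pics/t5c.png",cv2.resize(a,(800,500)))
```

```text
heater [ 480.37628809 -466.58051295    0.        ] [ 433.07223013 -436.74566269  200.        ]
False
above 16.8 [ 464.4 -353.8   81.1] [-0.6 -1.1  0.6]
True
contact 17.6 [ 463.8 -353.2   63.9] [0.6 0.2 4. ]
True
pressed 18.2 [ 463.9 -353.2   61.2] [-1.4  0.5  4.6]
held 18.5 [ 463.8 -353.2   61. ] [-1.4  0.7  5. ]
off 19.0 [ 463.6 -353.    80. ] [-0.6  0.4  0.4]
up 20.5 [ 463.8 -353.2  199.9] [-0.2  0.5 -0.7]
```

View pics/t5c.png

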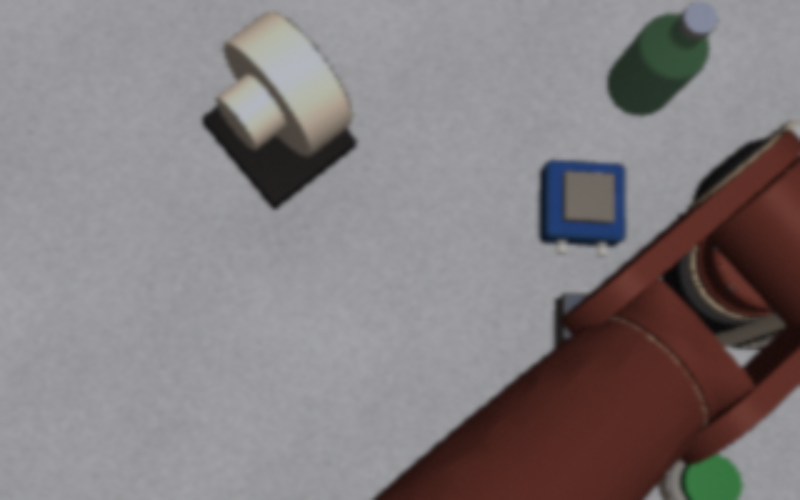

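Run:
```python
from h import *
x,y=463.8,-353.2
manip.move_l([x,y,72],velocity=150)
for z in np.arange(70,44,-1.):
    manip.move_l([x,y,z],velocity=15); o=manip.get_obs(); print(z,o["tcp_pos"][2].round(1),o["ft_force"].round(1))
    if o["ft_force"][2]>20: break
manip.hold(.3); o=manip.get_obs(); print(o["tcp_pos"],o["ft_force"],o["time_s"])
manip.move_l([x,y,90],velocity=60); manip.move_l([x,y,190],velocity=150); manip.hold(.4)
snap("wrist","w6"); snap("scene","s6"); print(manip.get_obs()["time_s"])
a=cv2.imread("pics/s6.png")[140:340,150:450]; b=cv2.imread("pics/w6.png")[120:290,220:420]
cv2.imwrite("pics/f.png",np.hstack([cv2.resize(a,(480,400)),cv2.resize(b,(320,400))]))
```

```text
70.0 70.6 [-0.3  0.3  0.3]
69.0 69.1 [-0.2  0.9  1.3]
68.0 68.2 [-0.3  0.5  1.9]
67.0 67.2 [ 0.1 -0.7  1.2]
66.0 66.1 [ 0.3 -0.4  2.6]
65.0 65.1 [-0.2 -0.5  2.4]
64.0 64.1 [ 0.2 -0.1  4.2]
63.0 63.1 [0.  0.5 3.7]
62.0 62.1 [-0.5  0.3  3.9]
61.0 61.1 [1.2 0.5 4.2]
60.0 60.9 [-1.9  2.2  9.1]
59.0 60.9 [-3.1  3.4 13.2]
58.0 60.8 [-4.9  5.1 18.8]
57.0 60.7 [-7.4  6.7 23.4]
[ 464.11097281 -353.44227349   60.69451052] [-6.56761201  5.6741884  23.28812492] 25.3917
27.4083
```

View pics/f.png

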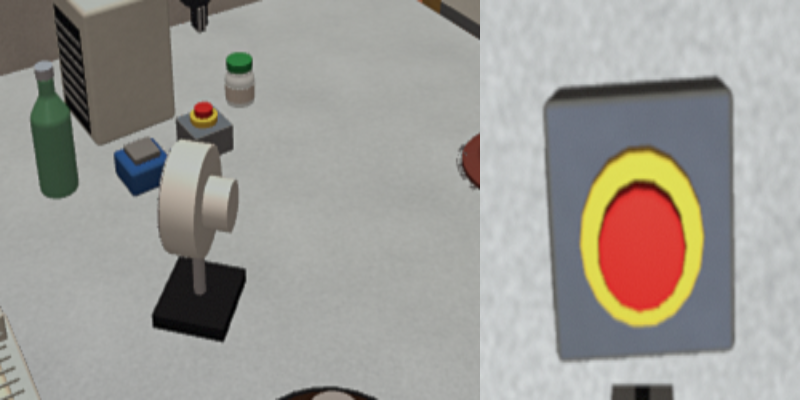

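Contact began at z≈69 and the button hit its hard stop at z≈60.9, which is the full 8 mm of travel. The button is back up and the fan is standing, so I'm handing in.

```bash
python3 -c "
from workcell import manip
manip.finish_job()"
```

```text
the job is handed in; nothing more can be done
```

The fan is back up on its foot and the red button has been pushed fully down and let go. I handed the job in at about 27.4 s of the 42 s allowed.

- **Fan:** I gripped the stem and turned the fan 90° about its foot's rear edge. I kept the shelf carrying part of its weight; the upward load on the gripper never passed 5 N of the fan's 6.9 N. I let go only once the tipping moment had vanished, meaning the foot was flat. The last pictures show it standing upright where it was tipped up.
- **Button:** I pressed it twice, both after the fan was standing. The first press stopped at z = 61.2 mm when the force guard tripped, yet only about 5 N was on it, so I did not trust it. The second press met the button at about z = 69 mm and a hard stop at 60.9 mm, which matches the full 8 mm. Force rose to 23 N, then I let go. The last wrist picture shows the button back up.
- **Not confirmed:** I could not see whether the blades are turning. In the last pictures the arm is clear of everything, and the green bottle, jar and air pump look unmoved. I did not check the feed bottle and clay pot at the end, but the arm was never near them.

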